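# Seat the mincer head in its drive and clamp it with the thumbscrew

## Task

The mincer head has been left half out of its drive. Push it straight in until its shoulder is fully home against the hub, then turn the knurled thumbscrew on top of the hub clockwise, re-gripping as often as needed, until it has taken up the slack and seats hard on the stem. Stop as soon as it goes firm, finger-tight and no more, let go and leave everything else on the worktop where it is.

Things in the scene. Friction and masses are not known exactly. Their poses are not given: they have to be found in the camera images.
- mincer_drive: the mincer drive, bolted down, at a varying place and yaw: white housing 150 x 140 mm, top at 122 mm, and in front of it an aluminium hub, a square tube 58 x 58 mm, 74 mm long, top at 129 mm. Origin on the worktop straight under the thumbscrew's axis; x points from the head into the drive, z up
- hub_mouth (a point): centre of the open end of the hub's square socket, 100 mm above the worktop and 34 mm in front of the thumbscrew's axis; x points into the socket, z up. The socket is 31.5 mm square, its end face flat
- mincer_head: the loose aluminium mincer head, 0.85 kg, with a greased square stem (30 mm, 50 mm long) part-way in the socket. Origin on its axis at the shoulder (flat back of a 58 mm flange), x along the stem into the drive, z up. Home: shoulder flat on the hub's end face, origin within 1 mm of hub_mouth. Starts 7 to 15 mm short, sagging nose-down by some 0.04 rad (the stem has 1.5 mm play)
- head_front (a point): end of the 20 mm steel stud in the middle of the head's round front, 103 mm in front of the shoulder, 8 mm proud of a 71 mm ring nut; x into the drive. Pushed here along the hub's x, the head slides with under 8 N and stops firmly when home. The head's upright feed throat stands 42 mm in front of the shoulder, 54 mm across its lip, lip 62 mm above the axis
- clamp_screw: the upright knurled steel thumbscrew on the hub. Origin on its axis half-way up its knurled head, 40 mm across and 26 mm high (red pip on top), first 162.5 to 163.5 mm above the worktop; bare spindle below. Clockwise seen from above drives it down 2 mm per rad. How far its tip stands out inside the hub is unknown: it seats after about 1 to 5 rad of turning, which must be felt (see clamp_tip)
- feed_tray: bystander: low open steel tray 150 x 210 x 30 mm with a spare cutting plate in it, on the right; origin at the centre of its underside
- pusher: bystander: white plastic pusher standing upright, 64 mm across, 144 mm high; origin at the centre of its underside
- dinner_plate: bystander: round plate 200 mm across on the left; origin at the centre of its underside
- salt: bystander: wooden salt mill, 58 mm across, 150 mm high, on the left; origin at the centre of its underside
- paprika: bystander: spice jar with a red cap, 45 mm across, 106 mm high, on the left; origin at the centre of its underside
- clamp_tip (a point): where the screw presses: top of the stem, hidden in the hub. Thread friction 0.11 N m (held still it can hide as much, so judge the rise over free running). Lifting the sagging head level adds 0.01 to 0.03 N m, then it goes hard: some 0.5 N m per rad. Finger-tight: 0.08 to 0.18 N m above free running; 0.24 above is overtight. Let go, it springs back a little and stays
- tea_mug: bystander: mug 88 mm across, 92 mm high, on the right; origin at the centre of its underside
Not all that is in view belongs to the job. What is shaped like the mincer_head but blue is not meant.

How it is judged:
By the outcome, as a careful person would: the job done as asked, in the order asked, and still so for the second after the job is handed in, with the robot touching nothing.
It also fails if it takes over 72 s, if anything falls off the work surface, if the arm or the gripper's body presses on something with over 40 N, if the wrist force passes 120 N, or if a joint passes its speed limit or range.

## Robot

A 6-joint arm with a two-finger parallel gripper is mounted at the origin on a cart in front of the work surface, level with it; the furniture and walls round the work are solid. World frame = base frame: x ahead of the robot, y to its left, z up, the work surface at z = 0. Lengths are in m, angles in rad, forces in N, time in s.
With the tool pointing down it reaches from about 0.3 to 0.775 m from the base axis. Payload 14.6 kg.
Tool frame: the origin (TCP) lies at the very end of the fingers, on their centre line; the grasp point (between the pads) lies 19 mm behind it; z points along the fingers, y is the line along which they close (so a half turn about z gives the same grasp; the last joint's range is limited). The gripper opens to 94 mm and grips with 3 to 60 N. Pads are 16 mm wide; open, the fingers measure 119 mm over their backs; the gripper's body (75 mm by 177 mm) begins 78 mm behind the grasp point.
Start: joints at [1.182, 0.3, 1.521, -0, 1.321, -0.067], TCP at [0.174, 0.522, 0.205] pointing down, gripper open.
Joint ranges: [-3.03, 3.03], [-0.79, 2.21], [0.23, 2.52], [-1.04, 4.18], [0, 3.07], [-2.55, 2.55]. Speed limits (rad/s): [2.22, 2.22, 2.57, 3.14, 3.14, 3.14].

## Interface

Orientations are given as [roll, pitch, yaw] about the fixed x, y, z axes, in that order (R = Rz(yaw) Ry(pitch) Rx(roll)).
In Python, from station import ctrl gives the robot as it stands.
- The arm moves only by the tool carry_out, never from a script. Its argument "motion" is text: rows parted by semicolons, each of 7 numbers parted by spaces: the shift along the world's x, y, z in m, then the turn, a rotation vector about the world's x, y, z in degrees, then the closure in counts, from 0 (fully open) to 255 (shut). In form: dx dy dz wx wy wz hand; .... A call has 1 to 20 rows; each row shifts and turns the commanded pose from where the row before left it; what a row does not reach is not made up. A row lasts 1/12 s, in which the tool goes at most 41.7 mm and 7.16 degrees, less where a joint would pass 70% of its speed; a pose out of reach is approached as far as the arm can. A call is refused whole if a number of a shift passes 0.0417 or a number of a turn 7.16, either way. A call with a gripper value outside its range is refused whole. The fingers move at their own pace and stop on an object; "grip_force" is the grip in N (left out, the last holds). Time passes only in rows, so rows that do not move let the fingers close. It gives the time, the measured TCP pose, the force, the opening and the grip force at its end, in the units of the state.
- ctrl.get_obs(): the state, without advancing time (a new reading comes with each control period).
- ctrl.camera(name): name is "side" or "top"; returns a dict with "pixels" (420x560x3 uint8, red, green, blue), "range_z" (420x560 float32, m along the optical axis (not along the pixel's ray), 0 where there is no reading), "K" (3x3 intrinsics, pixels), "dist" ([k1, k2, p1, p2, k3] as OpenCV has them; the pictures are not rectified), "position" and "attitude" of the camera in the world. Camera axes: x right, y up, looking along -z (the intrinsics and any distortion apply to the point x, -y, -z); pixel columns grow to the right and rows downward; lengths in m; the calibration is good to about 2 mm. A picture is of the moment at which its call begins.
- ctrl.hand_in(): hands the job in; it is judged then, once.
The state is a dict: "time_s": time; "qpos": joint angles; "joint_vel": joint speeds; "tau": joint torques, N m; "ee_pos": TCP position; "eef_rot": TCP orientation; "force": force on the tool from outside, world axes, zero at the start; "moment": the same for the moment, N m; "grip_width": finger opening in m; "grip_force": force on a finger pad.
Only numpy, scipy, OpenCV 4.12 (cv2) and the standard library are available. Lean on these libraries where they do the work, as an engineer would, in place of code of your own. Each camera call takes 0.05 s, during which the arm holds its last target. There are 200 camera calls.

## Working session

There is one attempt and no reset: what is moved stays moved. The work goes in short steps, Python scripts to look and compute and a tool call to move; the robot and the scene stay as the last step left them, time stands still between calls to the robot, and variables do not carry over. Pictures are saved under pics/ and viewed, at most 10 in all, crops included, and the job is handed in when it is done.

Besides the shell and the picture viewer there is one more tool, called as name(argument=value, ...) on one line, values as JSON. carry_out: Moves the arm, as the interface text tells. Its arguments: {"type":"object","properties":{"motion":{"type":"string"},"grip_force":{"type":"number"}},"required":["motion"]}

```bash
mkdir -p pics
cat > h.py <<'E'
import numpy as np, cv2
from station import ctrl
def cam(n):
    c=ctrl.camera(n); return c
def R(c):
    a=np.array(c["attitude"],float)
    if a.shape==(3,3): return a
    from scipy.spatial.transform import Rotation as Ro
    return Ro.from_euler('xyz',a).as_matrix() if a.size==3 else Ro.from_quat(a).as_matrix()
def rays(c,px):
    u=cv2.undistortPoints(np.array(px,float).reshape(-1,1,2),np.array(c["K"]),np.array(c["dist"])).reshape(-1,2)
    d=np.c_[u[:,0],-u[:,1],-np.ones(len(u))]
    return d@R(c).T
def onz(c,px,z):
    d=rays(c,px); p=np.array(c["position"]); return p+d*((z-p[2])/d[:,2])[:,None]
def cloud(c,px):
    px=np.array(px,int); r=c["range_z"][px[:,1],px[:,0]]
    return np.array(c["position"])+rays(c,px)*r[:,None], r>0
E
python3 - <<'E'
from h import *
for n in("side","top"):
    c=cam(n); cv2.imwrite(f"pics/{n}0.png",c["pixels"][:,:,::-1]); print(n,c["position"],c["attitude"],c["K"])
print(ctrl.get_obs())
E
```

```text
side [0.85981419 0.82718179 1.21151809] [ 0.67657706 -0.00532743  2.76281412] [[433.69998148   0.         278.2827987 ]
 [  0.         433.69998148 209.76122083]
 [  0.           0.           1.        ]]
top [ 2.86152544e-01 -1.22004385e-03  1.51925900e+00] [ 0.1716436   0.0201453  -1.58133328] [[386.31144651   0.         285.72730793]
 [  0.         386.31144651 211.54472653]
 [  0.           0.           1.        ]]
{'time_s': 0.1, 'qpos': array([ 1.18240557e+00,  3.00388788e-01,  1.52149525e+00,  1.54148566e-05,
        1.32070636e+00, -6.65921909e-02]), 'joint_vel': array([ 1.79220789e-03, -3.55997301e-04, -3.80287382e-03,  1.52092359e-03,
        6.23696989e-06,  9.52026361e-04]), 'tau': array([-5.85436319e-04, -5.32649982e+01, -3.53284371e+01,  7.08386209e-02,
        2.34750914e-02, -7.80344681e-05]), 'ee_pos': array([0.17385896, 0.52155844, 0.20496779]), 'eef_rot': array([-3.14059811e+00, -8.12915339e-05,  2.81979023e+00]), 'force': array([ 0.32619105, -0.49468595, -0.45321556]), 'moment': array([ 0.00250182,  0.01235472, -0.0634745 ]), 'grip_force': 0.0, 'grip_width': 0.09395423419875394}
```

View pics/top0.png

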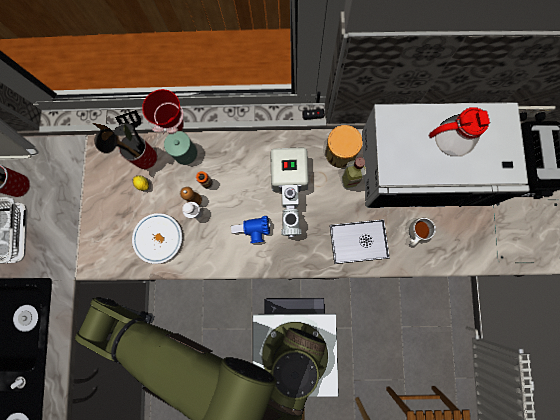

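View pics/side0.png

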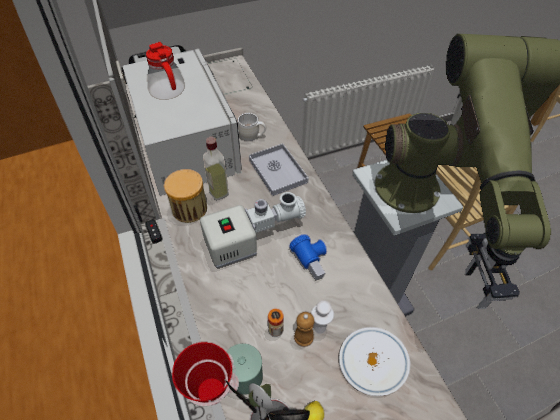

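The image shows two head-shaped things. The aluminium head is in the hub at top (291,222) / side (290,206), and the blue decoy lies loose at top (257,230) / side (308,250). I choose the aluminium one. The thumbscrew is at top (290,192) / side (262,208). Next is one close crop to check the choice, and then I measure.

Run:
```python
from h import *
cs={n:cam(n) for n in("top","side")}
a=cs["top"]["pixels"][140:250,235:335]; b=cs["side"]["pixels"][175:275,195:325]
A=cv2.resize(a,None,fx=4,fy=4,interpolation=2)[:400]; B=cv2.resize(b,None,fx=3,fy=3,interpolation=2)
im=np.zeros((440,800,3),np.uint8); im[:400,:400]=A; im[:300,400:790]=B
cv2.imwrite("pics/crop1.png",im[:,:,::-1])
P=[]
for n,(x0,x1,y0,y1) in {"top":(265,315,145,250),"side":(195,325,175,275)}.items():
    c=cs[n]; g=np.array([(x,y) for y in range(y0,y1) for x in range(x0,x1)])
    p,ok=cloud(c,g); p=p[ok];g=g[ok]; px=c["pixels"][g[:,1],g[:,0]].astype(int)
    blue=(px[:,2]-px[:,0]>40)
    for lo,hi,t in((.168,.185,"screwtop"),(.155,.168,"lip"),(.125,.135,"hubtop"),(.117,.125,"housing")):
        m=(p[:,2]>lo)&(p[:,2]<hi)&~blue
        q=p[m]
        if len(q)>3:print(n,t,len(q),q.mean(0).round(4),q.min(0).round(3),q.max(0).round(3))
        if t=="housing" and len(q)>50:print(cv2.minAreaRect(q[:,:2].astype(np.float32)))
        if t=="screwtop": print(g[m].min(0),g[m].max(0))
    red=(px[:,0]-px[:,1]>60)&(px[:,0]-px[:,2]>60)
    for q,gg in zip(p[red],g[red]):
        if q[2]>.14: print("red",gg,q.round(3))
```

```text
top screwtop 94 [0.5876 0.0098 0.1759] [ 0.569 -0.01   0.169] [0.606 0.029 0.184]
[284 188] [295 198]
top lip 163 [0.5014 0.0073 0.1599] [ 0.47  -0.016  0.155] [0.596 0.034 0.168]
top hubtop 527 [0.6263 0.0106 0.1281] [ 0.445 -0.053  0.125] [0.767 0.074 0.134]
top housing 1062 [0.6814 0.0115 0.1214] [ 0.445 -0.057  0.117] [0.775 0.078 0.125]
((0.6099680662155151, 0.01095835492014885), (0.13490484654903412, 0.3291705250740051), 89.80462646484375)
red [292 189] [0.599 0.    0.184]
side screwtop 114 [0.5888 0.0146 0.175 ] [ 0.568 -0.006  0.168] [0.608 0.034 0.18 ]
[255 199] [267 209]
side lip 194 [0.5096 0.0122 0.1589] [ 0.469 -0.019  0.155] [0.608 0.037 0.168]
side hubtop 611 [ 0.6252 -0.0032  0.1285] [ 0.443 -0.208  0.125] [0.772 0.078 0.135]
side housing 1495 [0.6826 0.0152 0.1213] [ 0.443 -0.214  0.117] [0.775 0.082 0.125]
((0.650776207447052, -0.0034538060426712036), (0.27696606516838074, 0.3528588116168976), 48.42222595214844)
```

View pics/crop1.png

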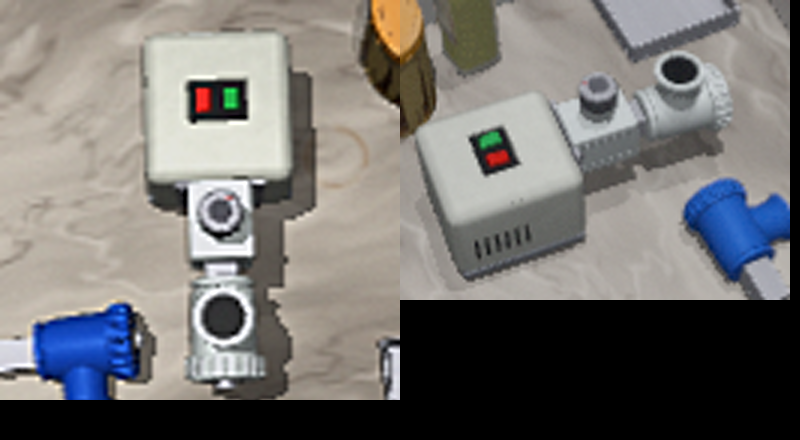

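The crop confirms it: an aluminium head with its upright throat, a square stem showing as a gap at the hub, and the knurled screw with its red pip. Blue is the decoy. I now fit the yaw and start the approach.

Run:
```python
from h import *
for n,(x0,x1,y0,y1) in {"top":(265,315,145,250),"side":(195,325,175,275)}.items():
    c=cam(n); g=np.array([(x,y) for y in range(y0,y1) for x in range(x0,x1)])
    p,ok=cloud(c,g); p=p[ok]; p=p[abs(p[:,1]-.012)<.12]
    h=p[(p[:,0]>.632)&(p[:,2]>.119)&(p[:,2]<.125)]
    print(n,"housing",cv2.minAreaRect(h[:,:2].astype(np.float32)),"med edge mid by x:")
    for xs in np.arange(.65,.77,.03):
        s=h[abs(h[:,0]-xs)<.008]; print(xs.round(2),((s[:,1].min()+s[:,1].max())/2).round(4),np.ptp(s[:,1]).round(3))
    s=p[(p[:,2]>.17)&(p[:,0]>.56)&(p[:,0]<.62)]; print("screw",cv2.minEnclosingCircle(s[:,:2].astype(np.float32)),np.median(s[:,2]))
    l=p[(p[:,2]>.155)&(p[:,2]<.17)&(p[:,0]<.54)&(p[:,0]>.46)]; print("lip",cv2.minEnclosingCircle(l[:,:2].astype(np.float32)))
    f=p[(p[:,0]<.46)&(p[:,2]>.08)&(p[:,2]<.12)]; print("front",f.min(0),f[f[:,0]<f[:,0].min()+.006].mean(0))
```

```text
top housing ((0.7027953863143921, 0.010671939700841904), (0.13454508781433105, 0.14126241207122803), 89.91014099121094) med edge mid by x:
0.65 0.0091 0.131
0.68 0.0106 0.127
0.71 0.0102 0.12
0.74 0.0119 0.132
screw ((0.5885926485061646, 0.010492158122360706), 0.019842185080051422) 0.17574171549834094
lip ((0.49616241455078125, 0.0077535538002848625), 0.02676306664943695)
front [ 0.44000104 -0.02703652  0.08034479] [0.44311464 0.00345054 0.10354471]
side housing ((0.704459547996521, 0.014507971704006195), (0.14345376193523407, 0.13263823091983795), 1.7900161743164062) med edge mid by x:
0.65 0.0135 0.126
0.68 0.0131 0.131
0.71 0.0142 0.132
0.74 0.0154 0.131
screw ((0.5881162285804749, 0.012624266557395458), 0.019810104742646217) 0.17543146633403905
lip ((0.4940197765827179, 0.011209492571651936), 0.028557835146784782)
front [ 0.44267689 -0.02026276  0.0831536 ] [0.44566324 0.03691261 0.10719609]
```

carry_out(motion="0.015 -0.037 0 0 0 2 200; 0.015 -0.037 0 0 0 2 255; 0.015 -0.037 0 0 0 2 255; 0.015 -0.037 0 0 0 2 255; 0.015 -0.037 0 0 0 2 255; 0.015 -0.037 0 0 0 2 255; 0.015 -0.037 0 0 0 2 255; 0.015 -0.037 0 0 0 2 255; 0.015 -0.037 0 0 0 2 255; 0.015 -0.037 0 0 0 0.4 255; 0.015 -0.037 0 0 0 0 255; 0.015 -0.037 0 0 0 0 255; 0.015 -0.037 0 0 0 0 255; 0.005 -0.028 0 0 0 0 255; 0 0 0 0 0 0 255", grip_force=20)

```text
time_s: 1.55
ee_pos: [0.3746, 0.0091, 0.2054]
eef_rot: [-3.141, 0.0, 3.137]
force: [0.6, 1.3, 0.3]
grip_width: 0.0006
grip_force: 0.0
```

carry_out(motion="0.01 0 -0.03 0 0 1.5 255; 0.01 0 -0.03 0 0 0 255; 0.01 0 -0.03 0 0 0 255; 0 0 -0.03 0 0 0 255; 0 0 0 0 0 0 255; 0 0 0 0 0 0 255")

```text
time_s: 2.05
ee_pos: [0.4033, 0.0132, 0.0853]
eef_rot: [3.141, -0.003, -3.116]
force: [-0.3, -0.0, 0.7]
grip_width: 0.0007
grip_force: 0.0
```

carry_out(motion="0.005 0.0001 0 0 0 0 255; 0.005 0.0001 0 0 0 0 255; 0.005 0.0001 0 0 0 0 255; 0.003 0.0001 0 0 0 0 255; 0.003 0.0001 0 0 0 0 255; 0.003 0.0001 0 0 0 0 255; 0.003 0 0 0 0 0 255; 0 0 0 0 0 0 255")

```text
time_s: 2.72
ee_pos: [0.4312, 0.0133, 0.0855]
eef_rot: [-3.142, -0.0, -3.116]
force: [0.6, 0.3, -0.6]
grip_width: 0.0005
grip_force: 0.0
```

carry_out(motion="-0.004 -0.004 0 0 0 0 255; 0 0 0 0 0 0 255; 0.003 0.0001 0 0 0 0 255; 0.003 0.0001 0 0 0 0 255; 0.002 0.0001 0 0 0 0 255; 0.002 0 0 0 0 0 255")

```text
time_s: 3.22
ee_pos: [0.437, 0.0097, 0.0854]
eef_rot: [-3.142, -0.001, -3.116]
force: [-4.1, -0.7, 3.2]
grip_width: 0.0001
grip_force: 1.8
```

carry_out(motion="0.0015 0 0 0 0 0 255; 0.0015 0 0 0 0 0 255")

```text
time_s: 3.38
ee_pos: [0.4401, 0.0097, 0.0854]
eef_rot: [-3.142, -0.0, -3.116]
force: [-3.2, 0.0, 2.1]
grip_width: 0.0004
grip_force: 1.7
```

carry_out(motion="0.0015 0 0 0 0 0 255; 0.0015 0.0001 0 0 0 0 255")

```text
time_s: 3.55
ee_pos: [0.4405, 0.0098, 0.0848]
eef_rot: [3.141, -0.007, -3.116]
force: [-31.3, -1.2, 18.1]
grip_width: 0.0004
grip_force: 15.1
```

carry_out(motion="0 0 0.002 0 0 0 255; 0 0 0 0 0 0 255")

```text
time_s: 3.72
ee_pos: [0.4405, 0.0099, 0.0866]
eef_rot: [3.141, -0.007, -3.116]
force: [-15.9, -0.2, 2.5]
grip_width: 0.0007
grip_force: 8.1
```

carry_out(motion="0.001 0 0.001 0 0 0 255; 0 0 0 0 0 0 255")

```text
time_s: 3.88
ee_pos: [0.4407, 0.0099, 0.0871]
eef_rot: [3.141, -0.009, -3.116]
force: [-21.0, -0.2, 2.4]
grip_width: 0.0004
grip_force: 10.5
```

Run:
```python
from h import *
c=cam("side"); d=cam("top")
a=cv2.resize(c["pixels"][175:245,235:315],None,fx=5,fy=5,interpolation=2); b=cv2.resize(d["pixels"][175:245,260:320],None,fx=5,fy=5,interpolation=2)
cv2.imwrite("pics/crop2.png",np.hstack([a,b])[:,:,::-1])
for n,c in(("side",c),("top",d)):
    x0,x1,y0,y1=(195,325,175,275) if n=="side" else (265,315,145,250)
    g=np.array([(x,y) for y in range(y0,y1) for x in range(x0,x1)]); p,ok=cloud(c,g);p=p[ok]
    l=p[(p[:,2]>.155)&(p[:,2]<.17)&(p[:,0]<.55)&(p[:,0]>.475)&(abs(p[:,1]-.01)<.04)]; print(n,cv2.minEnclosingCircle(l[:,:2].astype(np.float32)),l[:,2].max())
    for t in np.arange(.48,.53,.01): print(t.round(2), np.median(l[abs(l[:,0]-t)<.004,2]).round(4))
```

```text
side ((0.5104705691337585, 0.00968217384070158), 0.029240667819976807) 0.16632117286008952
0.48 0.1603
0.49 0.1598
0.5 0.161
0.51 0.1617
0.52 0.1604
0.53 0.1618
top ((0.5187441110610962, 0.008449629880487919), 0.025189455598592758) 0.16659171813379992
0.48 nan
0.49 nan
0.5 nan
0.51 nan
0.52 0.1613
0.53 0.1606
  return _methods._mean(a, axis=axis, dtype=dtype,
  ret = ret.dtype.type(ret / rcount)
```

View pics/crop2.png

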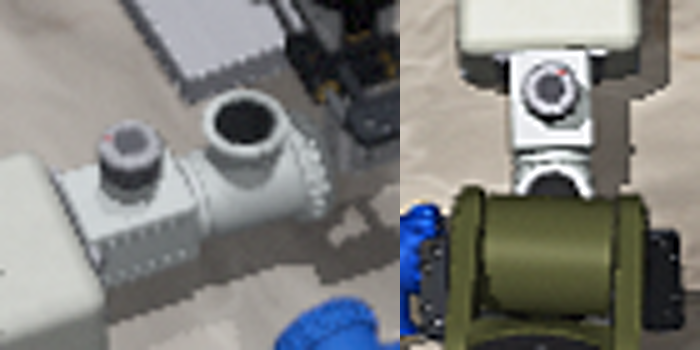

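The head sits home, with its flange against the hub (side-view crop about (205,190)) and the throat lip 16 mm further in and level. I back off and go to the screw.

carry_out(motion="-0.01 0 0 0 0 0 255; -0.015 0 0 0 0 0 255; 0 0 0.03 0 0 0 200; 0 0 0.04 0 0 0 82; 0 0 0.04 0 0 0 82; 0 0 0.02 0 0 0 82; 0.025 0 0 0 0 6.8 82; 0.025 0 0 0 0 6.8 82; 0.025 0 0 0 0 6.8 82; 0.025 0 0 0 0 6.8 82; 0.025 0.001 0 0 0 6.8 82; 0.025 0.001 0 0 0 6.8 82; 0.02 0 0 0 0 6.8 82; 0 0 0 0 0 0 82; 0 0 0 0 0 0 82")

```text
time_s: 5.23
ee_pos: [0.5892, 0.0118, 0.2176]
eef_rot: [3.141, -0.0, -2.287]
force: [-0.6, -0.5, -0.1]
grip_width: 0.064
grip_force: 0.0
```

Run:
```python
from station import ctrl
o=ctrl.get_obs(); print(o["ee_pos"],o["eef_rot"],o["qpos"],o["grip_width"],o["moment"],o["force"])
```

```text
[0.58922675 0.011801   0.21759423] [ 3.14095504e+00 -4.32396036e-04 -2.28699455e+00] [-4.21452409e-02  3.79995493e-01  1.38597649e+00  6.12972062e-05
  1.37638872e+00 -2.46755139e+00] 0.06401343995889042 [0.02067846 0.03379213 0.02592642] [-0.62893172 -0.52479097 -0.11997877]
```

carry_out(motion="-0.0015 0 -0.03 0 0 0 82; 0 0 -0.03 0 0 0 82; 0 0 -0.0106 0 0 0 82; 0 0 0 0 0 0 82; 0 0 0 0 0 0 110; 0 0 0 0 0 0 130; 0 0 0 0 0 0 160; 0 0 0 0 0 0 255; 0 0 0 0 0 0 255; 0 0 0 0 0 0 255; 0 0 0 0 0 0 255", grip_force=20)

```text
time_s: 6.15
ee_pos: [0.5891, 0.0107, 0.1495]
eef_rot: [-3.136, 0.002, -2.286]
force: [9.9, -6.7, -0.3]
grip_width: 0.0395
grip_force: 20.0
```

```bash
cat > s.py <<'E'
from station import ctrl
import numpy as np
o=ctrl.get_obs(); print(o["time_s"],"pos",o["ee_pos"].round(4),"yaw",round(float(o["eef_rot"][2]),3),"q6",o["qpos"][5].round(3),"M",o["moment"].round(3),"F",o["force"].round(1),o["grip_width"],o["grip_force"],"tau6",o["tau"][5].round(3))
E
python3 s.py
```

```text
6.15 pos [0.5891 0.0107 0.1495] yaw -2.286 q6 -2.469 M [-1.071 -1.582  0.051] F [ 9.9 -6.7 -0.3] 0.039467382857638345 20.00003769993782 tau6 0.054
```

carry_out(motion="0.0014 -0.0011 0 0 0 0 255; 0 0 0 0 0 -3.6 255; 0 0 -0.0002 0 0 -5 255; 0 0 -0.0002 0 0 -5 255")

```text
time_s: 6.48
ee_pos: [0.5896, 0.0103, 0.1489]
eef_rot: [-3.139, 0.002, -2.527]
force: [2.2, -2.8, 4.5]
grip_width: 0.0395
grip_force: 20.0
```

```bash
python3 s.py
```

```text
6.4833 pos [0.5896 0.0103 0.1489] yaw -2.527 q6 -2.23 M [-0.62  -0.286  0.077] F [ 2.2 -2.8  4.5] 0.03948372966734864 19.997746646404266 tau6 -2.268
```

```bash
cat > m.py <<'E'
from station import ctrl
import numpy as np,sys
n=int(sys.argv[1]); L=[]
for i in range(n):
    ctrl.camera("side"); o=ctrl.get_obs(); L.append([*o["moment"],*o["force"],o["tau"][5],*o["ee_pos"]])
L=np.array(L); print("Mz",L[:,2].round(3),"mean",L[:,2].mean().round(3),"F",L[:,3:6].mean(0).round(1),"Mxy",L[:,:2].mean(0).round(2),"tau6",L[:,6].round(3),L[-1,7:].round(4),"yaw",o["eef_rot"][2].round(3),"q6",o["qpos"][5].round(3),"t",o["time_s"])
E
python3 m.py 6
```

```text
Mz [-0.304 -0.044  0.084 -0.012 -0.089 -0.019] mean -0.064 F [ 1.8 -2.9  6.7] Mxy [-0.48 -0.25] tau6 [-2.044  1.973  0.848  0.2    0.015 -0.028] [0.5896 0.0103 0.1488] yaw -2.52 q6 -2.237 t 6.7833
```

carry_out(motion="0 0 -0.00005 0 0 -1.5 255; 0 0 -0.00005 0 0 -1.5 255; 0 0 -0.00005 0 0 -1.5 255; 0 0 -0.00005 0 0 -1.5 255; 0 0 -0.00005 0 0 -1.5 255; 0 0 -0.00005 0 0 -1.5 255; 0 0 -0.00005 0 0 -1.5 255; 0 0 -0.00005 0 0 -1.5 255")

```text
time_s: 7.45
ee_pos: [0.5899, 0.0099, 0.1485]
eef_rot: [-3.139, 0.003, -2.731]
force: [4.2, -6.1, 5.4]
grip_width: 0.0395
grip_force: 20.0
```

```bash
python3 s.py; python3 m.py 5
```

```text
7.45 pos [0.5899 0.0099 0.1485] yaw -2.731 q6 -2.026 M [-1.051 -0.652  0.035] F [ 4.2 -6.1  5.4] 0.039509892904983905 20.000339448451996 tau6 -0.532
Mz [-0.075 -0.093 -0.072 -0.126 -0.12 ] mean -0.097 F [ 4.  -5.8  5.5] Mxy [-1.01 -0.59] tau6 [-0.422  0.431  0.084 -0.06  -0.097] [0.5898 0.0099 0.1485] yaw -2.73 q6 -2.027 t 7.7
```

carry_out(motion="0 0 -0.00005 0 0 -1.5 255; 0 0 -0.00005 0 0 -1.5 255; 0 0 -0.00005 0 0 -1.5 255; 0 0 -0.00005 0 0 -1.5 255; 0 0 -0.00005 0 0 -1.5 255; 0 0 -0.00005 0 0 -1.5 255; 0 0 -0.00005 0 0 -1.5 255; 0 0 -0.00005 0 0 -1.5 255")

```text
time_s: 8.37
ee_pos: [0.59, 0.0094, 0.1481]
eef_rot: [-3.139, 0.003, -2.94]
force: [4.3, -9.0, 5.8]
grip_width: 0.0399
grip_force: 20.0
```

```bash
python3 s.py; python3 m.py 5
```

```text
8.3667 pos [0.59   0.0094 0.1481] yaw -2.94 q6 -1.817 M [-1.61  -0.814  0.106] F [ 4.3 -9.   5.8] 0.039883730205292886 20.00021293759346 tau6 -0.525
Mz [-0.017 -0.061 -0.026 -0.088 -0.033] mean -0.045 F [ 4.8 -8.6  5. ] Mxy [-1.56 -0.83] tau6 [-0.413  0.44   0.093 -0.051 -0.088] [0.59   0.0094 0.1481] yaw -2.94 q6 -1.818 t 8.6167
```

carry_out(motion="0.0008 -0.0013 -0.00007 0 0 -2 255; 0 0 -0.00007 0 0 -2 255; 0 0 -0.00007 0 0 -2 255; 0 0 -0.00007 0 0 -2 255; 0 0 -0.00005 0 0 -1.5 255; 0 0 -0.00002 0 0 -0.6 255; 0 0 0 0 0 -0.2 255; 0 0 0 0 0 -0.2 255; 0 0 0 0 0 -0.2 255; 0 0 0 0 0 -0.2 255; 0 0 0 0 0 -0.2 255; 0 0 0 0 0 -0.1 255")

```text
time_s: 9.62
ee_pos: [0.5901, 0.0089, 0.1476]
eef_rot: [-3.141, 0.002, -3.135]
force: [-0.7, -3.8, 7.4]
grip_width: 0.0396
grip_force: 20.0
```

```bash
python3 s.py; python3 m.py 5
```

```text
9.6167 pos [0.5901 0.0089 0.1476] yaw -3.135 q6 -1.624 M [-0.642  0.199  0.114] F [-0.7 -3.8  7.4] 0.039581560303466004 20.000990331172943 tau6 0.104
Mz [0.088 0.05  0.041 0.133 0.011] mean 0.065 F [-1.1 -3.9  7.3] Mxy [-0.71  0.2 ] tau6 [0.081 0.123 0.096 0.085 0.083] [0.5901 0.0089 0.1476] yaw -3.134 q6 -1.624 t 9.8667
```

carry_out(motion="0 0 -0.00007 0 0 -2 255; 0 0 -0.00007 0 0 -2 255; 0 0 -0.00007 0 0 -2 255; 0 0 -0.00007 0 0 -2 255; 0 0 -0.00005 0 0 -1.5 255; 0 0 -0.00002 0 0 -0.6 255; 0 0 0 0 0 -0.2 255; 0 0 0 0 0 -0.2 255; 0 0 0 0 0 -0.2 255; 0 0 0 0 0 -0.2 255; 0 0 0 0 0 -0.2 255; 0 0 0 0 0 -0.1 255")

```text
time_s: 10.87
ee_pos: [0.5901, 0.0085, 0.1472]
eef_rot: [-3.14, 0.002, 2.953]
force: [-0.1, -7.1, 6.5]
grip_width: 0.0398
grip_force: 20.0
```

```bash
python3 s.py; python3 m.py 5
```

```text
10.8667 pos [0.5901 0.0085 0.1472] yaw 2.953 q6 -1.429 M [-1.24   0.291  0.125] F [-0.1 -7.1  6.5] 0.03977057557302745 20.00100463628769 tau6 0.112
Mz [0.127 0.13  0.108 0.048 0.094] mean 0.101 F [-1.6 -6.7  7.1] Mxy [-1.21  0.27] tau6 [0.089 0.13  0.103 0.093 0.09 ] [0.5901 0.0084 0.1472] yaw 2.953 q6 -1.429 t 11.1167
```

carry_out(motion="0 -0.001 -0.00009 0 0 -2.5 255; 0 0 -0.00009 0 0 -2.5 255; 0 0 -0.00009 0 0 -2.5 255; 0 0 -0.00009 0 0 -2.5 255; 0 0 -0.00009 0 0 -2 255; 0 0 -0.00004 0 0 -1 255; 0 0 0 0 0 -0.4 255; 0 0 0 0 0 -0.2 255; 0 0 0 0 0 -0.2 255; 0 0 0 0 0 -0.2 255; 0 0 0 0 0 -0.2 255; 0 0 0 0 0 -0.1 255")

```text
time_s: 12.12
ee_pos: [0.5899, 0.0078, 0.1467]
eef_rot: [-3.141, 0.001, 2.704]
force: [-2.5, -5.0, 8.1]
grip_width: 0.0399
grip_force: 20.0
```

```bash
python3 s.py; python3 m.py 2
```

```text
12.1167 pos [0.5899 0.0078 0.1467] yaw 2.704 q6 -1.181 M [-0.785  0.521  0.19 ] F [-2.5 -5.   8.1] 0.039901367050462364 20.001212060451508 tau6 0.105
Mz [0.112 0.12 ] mean 0.116 F [-3.  -4.1  7.8] Mxy [-0.78  0.48] tau6 [0.082 0.122] [0.5899 0.0078 0.1468] yaw 2.704 q6 -1.181 t 12.2167
```

carry_out(motion="0 0 0 0 0 0 125; 0 0 0 0 0 0 125; -0.0033 0 0 0 0 0 125; 0 0 0 0 0 0 125; 0 0 0 0 0 0 125; 0 0 0 0 0 0 255; 0 0 0 0 0 0 255; 0 0 0 0 0 0 255; 0 0 0 0 0 0 255")

```text
time_s: 12.97
ee_pos: [0.5867, 0.0092, 0.1454]
eef_rot: [3.14, 0.0, 2.702]
force: [2.2, 4.9, -0.4]
grip_width: 0.0398
grip_force: 20.0
```

```bash
python3 s.py
```

```text
12.9667 pos [0.5867 0.0092 0.1454] yaw 2.702 q6 -1.179 M [ 0.925 -0.525  0.016] F [ 2.2  4.9 -0.4] 0.0397772801785705 19.999890625476837 tau6 -0.005
```

carry_out(motion="0.0003 0.0007 -0.00009 0 0 -2.5 255; 0 0 -0.00009 0 0 -2.5 255; 0 0 -0.00009 0 0 -2.5 255; 0 0 -0.00009 0 0 -2.5 255; 0 0 -0.00009 0 0 -2 255; 0 0 -0.00004 0 0 -1 255; 0 0 0 0 0 -0.4 255; 0 0 0 0 0 -0.2 255; 0 0 0 0 0 -0.2 255; 0 0 0 0 0 -0.2 255; 0 0 0 0 0 -0.2 255; 0 0 0 0 0 -0.1 255")

```text
time_s: 13.97
ee_pos: [0.5868, 0.0094, 0.145]
eef_rot: [3.141, 0.0, 2.452]
force: [3.5, 4.6, -1.4]
grip_width: 0.0393
grip_force: 20.0
```

```bash
python3 s.py; python3 m.py 2
```

```text
13.9667 pos [0.5868 0.0094 0.145 ] yaw 2.452 q6 -0.928 M [ 0.863 -0.576  0.116] F [ 3.5  4.6 -1.4] 0.039302530425703336 19.999845921993256 tau6 0.116
Mz [0.125 0.163] mean 0.144 F [ 2.6  4.6 -1.4] Mxy [ 0.83 -0.57] tau6 [0.093 0.134] [0.5868 0.0094 0.1449] yaw 2.452 q6 -0.928 t 14.0667
```

carry_out(motion="0.0004 0.0006 -0.00009 0 0 -2.5 255; 0 0 -0.00009 0 0 -2.5 255; 0 0 -0.00009 0 0 -2.5 255; 0 0 -0.00009 0 0 -2.5 255; 0 0 -0.00009 0 0 -2 255; 0 0 -0.00004 0 0 -1 255; 0 0 0 0 0 -0.4 255; 0 0 0 0 0 -0.2 255; 0 0 0 0 0 -0.2 255; 0 0 0 0 0 -0.2 255; 0 0 0 0 0 -0.2 255; 0 0 0 0 0 -0.1 255")

```text
time_s: 15.07
ee_pos: [0.587, 0.0096, 0.1444]
eef_rot: [-3.141, 0.0, 2.202]
force: [-0.1, 1.2, -0.5]
grip_width: 0.0396
grip_force: 20.0
```

```bash
python3 s.py; python3 m.py 2
```

```text
15.0667 pos [0.587  0.0096 0.1444] yaw 2.202 q6 -0.677 M [ 0.152 -0.059  0.096] F [-0.1  1.2 -0.5] 0.039638981497578635 19.999959468841553 tau6 0.101
Mz [0.124 0.126] mean 0.125 F [-0.1  0.2 -0.5] Mxy [ 0.13 -0.06] tau6 [0.077 0.131] [0.587  0.0096 0.1444] yaw 2.202 q6 -0.677 t 15.1667
```

Still free-running (tau6 about 0.10), and the grip is now well centred.

carry_out(motion="0 0 -0.00009 0 0 -2.5 255; 0 0 -0.00009 0 0 -2.5 255; 0 0 -0.00009 0 0 -2.5 255; 0 0 -0.00009 0 0 -2.5 255; 0 0 -0.00009 0 0 -2 255; 0 0 -0.00004 0 0 -1 255; 0 0 0 0 0 -0.4 255; 0 0 0 0 0 -0.2 255; 0 0 0 0 0 -0.2 255; 0 0 0 0 0 -0.2 255; 0 0 0 0 0 -0.2 255; 0 0 0 0 0 -0.1 255")

```text
time_s: 16.17
ee_pos: [0.5872, 0.0097, 0.144]
eef_rot: [3.141, 0.0, 1.952]
force: [5.0, 1.9, -1.9]
grip_width: 0.0396
grip_force: 20.0
```

```bash
python3 s.py; python3 m.py 2
```

```text
16.1667 pos [0.5872 0.0097 0.144 ] yaw 1.952 q6 -0.427 M [ 0.352 -0.811  0.134] F [ 5.   1.9 -1.9] 0.03955156149107707 19.999643862247467 tau6 0.108
Mz [0.062 0.109] mean 0.086 F [ 4.5  2.3 -2.3] Mxy [ 0.35 -0.82] tau6 [0.093 0.135] [0.5872 0.0097 0.144 ] yaw 1.952 q6 -0.428 t 16.2667
```

carry_out(motion="0.0007 0.0003 -0.00009 0 0 -2.5 255; 0 0 -0.00009 0 0 -2.5 255; 0 0 -0.00009 0 0 -2.5 255; 0 0 -0.00009 0 0 -2.5 255; 0 0 -0.00009 0 0 -2 255; 0 0 -0.00004 0 0 -1 255; 0 0 0 0 0 -0.4 255; 0 0 0 0 0 -0.2 255; 0 0 0 0 0 -0.2 255; 0 0 0 0 0 -0.2 255; 0 0 0 0 0 -0.2 255; 0 0 0 0 0 -0.1 255")

```text
time_s: 17.27
ee_pos: [0.5875, 0.0098, 0.1434]
eef_rot: [-3.141, 0.0, 1.703]
force: [-3.6, -0.9, 0.2]
grip_width: 0.0396
grip_force: 20.0
```

```bash
python3 s.py; python3 m.py 2
```

```text
17.2667 pos [0.5875 0.0098 0.1434] yaw 1.703 q6 -0.177 M [-0.387  0.663  0.134] F [-3.6 -0.9  0.2] 0.03957095850822576 20.000011324882507 tau6 0.095
Mz [0.111 0.109] mean 0.11 F [-3.7 -2.2  0.4] Mxy [-0.42  0.79] tau6 [0.071 0.125] [0.5875 0.0098 0.1434] yaw 1.703 q6 -0.177 t 17.3667
```

carry_out(motion="-0.0003 -0.0001 -0.00009 0 0 -2.5 255; 0 0 -0.00009 0 0 -2.5 255; 0 0 -0.00009 0 0 -2.5 255; 0 0 -0.00009 0 0 -2.5 255; 0 0 -0.00009 0 0 -2 255; 0 0 -0.00004 0 0 -1 255; 0 0 0 0 0 -0.4 255; 0 0 0 0 0 -0.2 255; 0 0 0 0 0 -0.2 255; 0 0 0 0 0 -0.2 255; 0 0 0 0 0 -0.2 255; 0 0 0 0 0 -0.1 255")

```text
time_s: 18.37
ee_pos: [0.5877, 0.0098, 0.143]
eef_rot: [3.141, -0.0, 1.453]
force: [5.2, -1.3, -2.9]
grip_width: 0.0399
grip_force: 20.0
```

```bash
python3 s.py; python3 m.py 2
```

```text
18.3667 pos [0.5877 0.0098 0.143 ] yaw 1.453 q6 0.072 M [-0.325 -0.867  0.082] F [ 5.2 -1.3 -2.9] 0.03990103573031305 19.999435544013977 tau6 0.11
Mz [0.159 0.076] mean 0.117 F [ 5.3 -2.2 -3.7] Mxy [-0.36 -0.85] tau6 [0.095 0.138] [0.5877 0.0098 0.143 ] yaw 1.453 q6 0.072 t 18.4667
```

carry_out(motion="0.0004 -0.0002 -0.0002 0 0 -2.5 255; 0 0 -0.0001 0 0 -2.5 255; 0 0 -0.00009 0 0 -2.5 255; 0 0 -0.00009 0 0 -2.5 255; 0 0 -0.00009 0 0 -2 255; 0 0 -0.00004 0 0 -1 255; 0 0 0 0 0 -0.4 255; 0 0 0 0 0 -0.2 255; 0 0 0 0 0 -0.2 255; 0 0 0 0 0 -0.2 255; 0 0 0 0 0 -0.2 255; 0 0 0 0 0 -0.1 255")

```text
time_s: 19.47
ee_pos: [0.5879, 0.0098, 0.1424]
eef_rot: [3.141, -0.0, 1.204]
force: [3.3, 0.1, -1.4]
grip_width: 0.0398
grip_force: 20.0
```

```bash
python3 s.py; python3 m.py 2
```

```text
19.4667 pos [0.5879 0.0098 0.1424] yaw 1.204 q6 0.321 M [-0.089 -0.578  0.116] F [ 3.3  0.1 -1.4] 0.03976652501175103 19.999830722808838 tau6 0.106
Mz [0.078 0.082] mean 0.08 F [ 3.2  0.2 -0.3] Mxy [-0.03 -0.61] tau6 [0.082 0.136] [0.5879 0.0097 0.1425] yaw 1.204 q6 0.321 t 19.5667
```

carry_out(motion="0.0003 0 -0.00009 0 0 -2.5 255; 0 0 -0.0001 0 0 -2.5 255; 0 0 -0.00009 0 0 -2.5 255; 0 0 -0.00009 0 0 -2.5 255; 0 0 -0.00009 0 0 -2 255; 0 0 -0.00004 0 0 -1 255; 0 0 0 0 0 -0.4 255; 0 0 0 0 0 -0.2 255; 0 0 0 0 0 -0.2 255; 0 0 0 0 0 -0.2 255; 0 0 0 0 0 -0.2 255; 0 0 0 0 0 -0.1 255")

```text
time_s: 20.57
ee_pos: [0.5882, 0.0096, 0.142]
eef_rot: [3.141, 0.0, 0.954]
force: [2.2, -0.6, 1.5]
grip_width: 0.0393
grip_force: 20.0
```

```bash
python3 s.py; python3 m.py 2
```

```text
20.5667 pos [0.5882 0.0096 0.142 ] yaw 0.954 q6 0.571 M [-0.217 -0.257  0.157] F [ 2.2 -0.6  1.5] 0.03929371166980125 20.000260770320892 tau6 0.112
Mz [0.119 0.096] mean 0.108 F [ 2.2 -0.3  1.4] Mxy [-0.24 -0.3 ] tau6 [0.088 0.141] [0.5882 0.0096 0.142 ] yaw 0.954 q6 0.571 t 20.6667
```

carry_out(motion="0.0002 0 -0.00009 0 0 -2.5 255; 0 0 -0.0001 0 0 -2.5 255; 0 0 -0.00009 0 0 -2.5 255; 0 0 -0.00009 0 0 -2.5 255; 0 0 -0.00009 0 0 -2 255; 0 0 -0.00004 0 0 -1 255; 0 0 0 0 0 -0.4 255; 0 0 0 0 0 -0.2 255; 0 0 0 0 0 -0.2 255; 0 0 0 0 0 -0.2 255; 0 0 0 0 0 -0.2 255; 0 0 0 0 0 -0.1 255")

```text
time_s: 21.67
ee_pos: [0.5884, 0.0095, 0.1414]
eef_rot: [3.141, 0.0, 0.704]
force: [1.0, -4.2, 2.7]
grip_width: 0.0396
grip_force: 20.0
```

```bash
python3 s.py; python3 m.py 2
```

```text
21.6667 pos [0.5884 0.0095 0.1414] yaw 0.704 q6 0.821 M [-0.786 -0.165  0.114] F [ 1.  -4.2  2.7] 0.03964165152324699 20.000431537628174 tau6 0.114
Mz [0.086 0.147] mean 0.116 F [ 1.3 -4.8  3.3] Mxy [-0.86 -0.12] tau6 [0.089 0.143] [0.5884 0.0095 0.1415] yaw 0.704 q6 0.821 t 21.7667
```

carry_out(motion="0.0001 -0.0006 -0.00009 0 0 -2.5 255; 0 0 -0.0001 0 0 -2.5 255; 0 0 -0.00009 0 0 -2.5 255; 0 0 -0.00009 0 0 -2.5 255; 0 0 -0.00009 0 0 -2 255; 0 0 -0.00004 0 0 -1 255; 0 0 0 0 0 -0.4 255; 0 0 0 0 0 -0.2 255; 0 0 0 0 0 -0.2 255; 0 0 0 0 0 -0.2 255; 0 0 0 0 0 -0.2 255; 0 0 0 0 0 -0.1 255")

```text
time_s: 22.77
ee_pos: [0.5885, 0.0092, 0.141]
eef_rot: [-3.141, -0.0, 0.455]
force: [1.8, 0.5, 5.1]
grip_width: 0.0398
grip_force: 20.0
```

```bash
python3 s.py; python3 m.py 2
```

```text
22.7667 pos [0.5885 0.0092 0.141 ] yaw 0.455 q6 1.069 M [-0.001 -0.166  0.095] F [1.8 0.5 5.1] 0.03979467619372995 20.000707805156708 tau6 0.111
Mz [0.137 0.083] mean 0.11 F [0.8 0.6 5.1] Mxy [ 0.12 -0.21] tau6 [0.087 0.141] [0.5885 0.0092 0.141 ] yaw 0.455 q6 1.069 t 22.8667
```

carry_out(motion="0.0001 0 0 0 0 -2.5 255; 0 0 -0.00005 0 0 -2.5 255; 0 0 -0.00009 0 0 -2.5 255; 0 0 -0.00009 0 0 -2.5 255; 0 0 -0.00009 0 0 -2 255; 0 0 -0.00004 0 0 -1 255; 0 0 0 0 0 -0.4 255; 0 0 0 0 0 -0.2 255; 0 0 0 0 0 -0.2 255; 0 0 0 0 0 -0.2 255; 0 0 0 0 0 -0.2 255; 0 0 0 0 0 -0.1 255")

```text
time_s: 23.87
ee_pos: [0.5886, 0.009, 0.1407]
eef_rot: [3.141, -0.0, 0.205]
force: [1.4, -1.2, 5.0]
grip_width: 0.0398
grip_force: 20.0
```

```bash
python3 s.py; python3 m.py 2
```

```text
23.8667 pos [0.5886 0.009  0.1407] yaw 0.205 q6 1.319 M [-0.105 -0.04   0.144] F [ 1.4 -1.2  5. ] 0.039778501766324 20.00084102153778 tau6 0.164
Mz [0.075 0.122] mean 0.099 F [ 0.9 -1.   5.1] Mxy [-0.11 -0.04] tau6 [0.142 0.181] [0.5886 0.009  0.1406] yaw 0.205 q6 1.319 t 23.9667
```

carry_out(motion="0 0 -0.00005 0 0 -1.5 255; 0 0 -0.00005 0 0 -1.5 255; 0 0 0 0 0 -0.8 255; 0 0 0 0 0 -0.4 255; 0 0 0 0 0 -0.2 255; 0 0 0 0 0 -0.2 255; 0 0 0 0 0 -0.2 255; 0 0 0 0 0 -0.1 255")

```text
time_s: 24.63
ee_pos: [0.5886, 0.0089, 0.1406]
eef_rot: [3.141, -0.0, 0.12]
force: [1.4, -1.6, 5.3]
grip_width: 0.0398
grip_force: 20.0
```

```bash
python3 s.py; python3 m.py 5
```

```text
24.6333 pos [0.5886 0.0089 0.1406] yaw 0.12 q6 1.404 M [-0.219 -0.044  0.198] F [ 1.4 -1.6  5.3] 0.039801131951838466 20.00076323747635 tau6 0.185
Mz [0.148 0.12  0.181 0.167 0.143] mean 0.152 F [ 1.3 -1.2  5.6] Mxy [-0.21 -0.09] tau6 [0.163 0.202 0.176 0.165 0.163] [0.5886 0.009  0.1405] yaw 0.12 q6 1.404 t 24.8833
```

carry_out(motion="0 0 -0.00005 0 0 -1.5 255; 0 0 -0.00005 0 0 -1.5 255; 0 0 0 0 0 -0.8 255; 0 0 0 0 0 -0.4 255; 0 0 0 0 0 -0.2 255; 0 0 0 0 0 -0.2 255; 0 0 0 0 0 -0.2 255; 0 0 0 0 0 -0.1 255")

```text
time_s: 25.55
ee_pos: [0.5886, 0.0088, 0.1405]
eef_rot: [3.141, -0.0, 0.034]
force: [0.9, -0.7, 6.0]
grip_width: 0.0396
grip_force: 20.0
```

```bash
python3 s.py; python3 m.py 5
```

```text
25.55 pos [0.5886 0.0088 0.1405] yaw 0.034 q6 1.49 M [-0.328 -0.074  0.209] F [ 0.9 -0.7  6. ] 0.03957738184092691 20.000860691070557 tau6 0.202
Mz [0.183 0.192 0.155 0.144 0.137] mean 0.162 F [ 1.3 -1.9  6. ] Mxy [-0.27 -0.06] tau6 [0.181 0.22  0.193 0.183 0.18 ] [0.5886 0.0088 0.1405] yaw 0.034 q6 1.489 t 25.8
```

carry_out(motion="0 0 0 0 0 0 255; 0 0 0 0 0 0 255; 0 0 -0.00005 0 0 -1 255; 0 0 -0.00003 0 0 -0.8 255; 0 0 0 0 0 -0.4 255; 0 0 0 0 0 -0.2 255; 0 0 0 0 0 -0.2 255; 0 0 0 0 0 -0.2 255; 0 0 0 0 0 -0.1 255", grip_force=40)

```text
time_s: 26.55
ee_pos: [0.5886, 0.0088, 0.1405]
eef_rot: [3.141, -0.0, -0.016]
force: [1.4, -1.6, 6.7]
grip_width: 0.0394
grip_force: 40.0
```

```bash
python3 s.py; python3 m.py 5
```

```text
26.55 pos [0.5886 0.0088 0.1405] yaw -0.016 q6 1.54 M [-0.374 -0.007  0.154] F [ 1.4 -1.6  6.7] 0.03939845471969656 40.001662373542786 tau6 0.195
Mz [0.164 0.203 0.174 0.162 0.157] mean 0.172 F [ 1.2 -2.1  5.9] Mxy [-0.35 -0.01] tau6 [0.173 0.212 0.185 0.175 0.172] [0.5886 0.0088 0.1404] yaw -0.016 q6 1.54 t 26.8
```

carry_out(motion="0 0 -0.00005 0 0 -1 255; 0 0 -0.00003 0 0 -0.8 255; 0 0 0 0 0 -0.6 255; 0 0 0 0 0 -0.3 255; 0 0 0 0 0 -0.2 255; 0 0 0 0 0 -0.2 255; 0 0 0 0 0 -0.2 255; 0 0 0 0 0 -0.1 255")

```text
time_s: 27.47
ee_pos: [0.5886, 0.0087, 0.1404]
eef_rot: [3.141, -0.0, -0.076]
force: [0.4, -2.4, 6.8]
grip_width: 0.039
grip_force: 40.0
```

```bash
python3 s.py; python3 m.py 5
```

```text
27.4667 pos [0.5886 0.0087 0.1404] yaw -0.076 q6 1.6 M [-0.448  0.026  0.245] F [ 0.4 -2.4  6.8] 0.03901766510386417 40.00188589096069 tau6 0.232
Mz [0.211 0.237 0.245 0.169 0.236] mean 0.22 F [ 0.6 -2.6  6.5] Mxy [-0.41  0.02] tau6 [0.211 0.246 0.217 0.207 0.205] [0.5886 0.0087 0.1404] yaw -0.076 q6 1.599 t 27.7167
```

It has gone firm at about 0.12 N m above free running, the middle of the finger-tight range. I let go and lift clear.

carry_out(motion="0 0 0 0 0 0 120; 0 0 0 0 0 0 82; 0 0 0 0 0 0 82; 0 0 0 0 0 0 82; 0 0 0.02 0 0 0 82; 0 0 0.03 0 0 0 82; 0 0 0.04 0 0 0 82; 0 0 0.04 0 0 0 82; -0.03 0 0.02 0 0 0 82; -0.04 0 0 0 0 0 82; -0.04 0 0 0 0 0 82; -0.04 0 0 0 0 0 82; -0.04 0 0 0 0 0 82; -0.03 0 0 0 0 0 82; 0 0 0 0 0 0 82; 0 0 0 0 0 0 82")

```text
time_s: 29.05
ee_pos: [0.368, 0.0091, 0.2908]
eef_rot: [-3.142, -0.002, -0.076]
force: [1.3, -0.2, 0.2]
grip_width: 0.0639
grip_force: 0.0
```

Run:
```python
from h import *
o=ctrl.get_obs(); print(o["ee_pos"],o["force"])
c=cam("side"); d=cam("top")
a=cv2.resize(c["pixels"][175:245,235:315],None,fx=5,fy=5,interpolation=2); b=cv2.resize(d["pixels"][175:245,260:320],None,fx=5,fy=5,interpolation=2)
cv2.imwrite("pics/crop3.png",np.hstack([a,b])[:,:,::-1])
x0,x1,y0,y1=(195,325,175,275)
g=np.array([(x,y) for y in range(y0,y1) for x in range(x0,x1)]); p,ok=cloud(c,g);p=p[ok]
l=p[(p[:,2]>.155)&(p[:,2]<.17)&(p[:,0]<.55)&(p[:,0]>.475)&(abs(p[:,1]-.01)<.04)]; print(cv2.minEnclosingCircle(l[:,:2].astype(np.float32)),l[:,2].max())
```

```text
[0.36797469 0.00909347 0.29078919] [ 1.33152089 -0.2171769   0.21333374]
((0.5107676386833191, 0.010321796871721745), 0.02803805284202099) 0.16765926699872136
```

View pics/crop3.png

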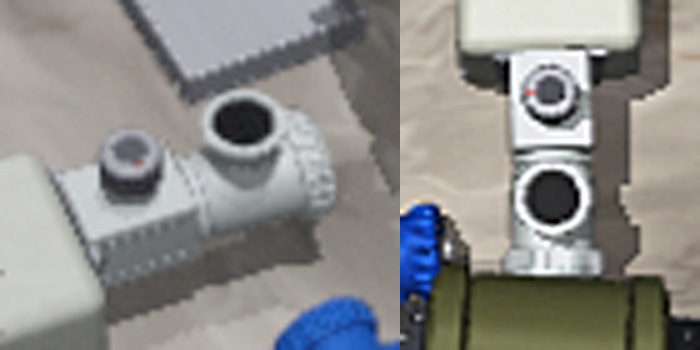

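The head is still home: the lip is unchanged at x = 0.511 and the flange is against the hub. The red pip moved from upper right (562,72) to left (530,93) in the top crop, about 4.1 rad clockwise, which matches the turning done.

```bash
python3 -c "
from station import ctrl
print(ctrl.hand_in())"
```

```text
the job is handed in; nothing more can be done
None
```

The mincer head is pushed home against the hub, and the thumbscrew is turned about 4.1 rad clockwise to finger-tight (about 0.12 N m above free running, from wrist-joint torque). I let go, moved the arm clear and handed the job in at about 29 s; the verdict was not shown.

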